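# Make up the inspection kit and the iron-service kit

### The arm

A 6-joint arm with a two-finger parallel gripper is mounted at the origin on a cart in front of the work surface, level with it; the furniture and walls round the work are solid. World frame = base frame: x ahead of the robot, y to its left, z up, the work surface at z = 0. Lengths are in m, angles in rad, forces in N, time in s.
With the tool pointing down it reaches from about 0.375 to 0.75 m from the base axis. Payload 9 kg.
Tool frame: the origin (TCP) lies midway between the tips of the shut fingers; the grasp point (between the pads) lies 19 mm behind it; z points along the fingers, y is the line along which they close (so a half turn about z gives the same grasp; the last joint's range is limited). The gripper opens to 85 mm and grips with 20 to 120 N. Pads are 22 mm wide; open, the fingers measure 114 mm over their backs; the gripper's body (76 mm by 85 mm) begins 54 mm behind the grasp point. The pads swing forward as they close: fully open they stand 13 mm farther back than shut.
Start: joints at [-1.414, 0.104, 0.097, 1.564, 0, 1.353], TCP at [0.22, -0.558, 0.192] pointing down, gripper open.
Joint ranges: [-2.99, 2.99], [-0.84, 1.86], [-1.1, 1.16], [-1.84, 2.11], [-1.51, 1.56], [-3.14, 3.14]. Speed limits (rad/s): [2.22, 2.22, 2.57, 3.14, 3.14, 3.14].

### API

Orientations are given as a rotation vector (axis times angle).
In Python, from rig import monitor, capture, calibration, workorder gives the robot as it stands.
- The arm moves only by the shell command python3 -m inch 'ROWS'. ROWS is JSON, a list of rows, each an object with "linear": the shift along the tool's x, y, z in cm, a list of three; "twist": the turn, a rotation vector about the tool's x, y, z in rad, a list of three; "gripper": the closure, from -1 (fully open) to 1 (shut), so that 0 is half open. A call has 1 to 10 rows; each row is the pose to reach, as a shift and turn from the pose commanded when the call began, along the tool's axes at that moment; what a row does not reach only later rows make up. A row lasts 1/8 s, in which the tool goes at most 62.5 mm and 10.7 degrees, less where a joint would pass 70% of its speed; a pose out of reach is approached as far as the arm can. A call with a gripper value outside its range is refused whole. The fingers move at their own pace and stop on an object; the grip force is fixed at half the most. Time passes only in rows, so rows that repeat a pose let the fingers close. It gives the time, the measured TCP pose, the force, the opening and the grip force at its end, in the units of the state.
- monitor.read_state(): the state, without advancing time (a new reading comes with each control period).
- capture(name): name is "scene" or "top" or "wrist"; returns (picture, depth): 400x640x3 uint8, red, green, blue; 400x640 float32, m along the optical axis (not along the pixel's ray), 0 where there is no reading.
- calibration(name): a dict with "fx", "fy", "cx", "cy" (pixels), "world_from_camera" (4x4, takes a point from camera to world coordinates); the wrist camera has in their place "hand_eye" (4x4, takes a point from camera to tool coordinates, whose origin is the TCP and whose axes are the flange's). Camera axes: x right, y down, z forward; pixel columns grow to the right and rows downward; lengths in m; the calibration is good to about 2 mm. A picture is of the moment at which its call begins: read the wrist's pose just before it. calibration takes no time and is no camera call.
- workorder.sign_off(): hands the job in; it is judged then, once.
The state is a dict: "time_s": time; "joint_pos": joint angles; "dq": joint speeds; "joint_efforts": joint torques, N m; "eef_pos": TCP position; "ee_rot": TCP orientation; "ft_force": force on the tool from outside, world axes, zero at the start; "torque": the same for the moment, N m; "gripper_width": finger opening in m; "gripper_force": force on a finger pad.
Only numpy, scipy, OpenCV 4.12 (cv2) and the standard library are available. Lean on these libraries where they do the work, as an engineer would, in place of code of your own. Each camera call takes 0.05 s, during which the arm holds its last target. There are 200 camera calls.

### The job

Make up the two bench kits in their foam-lined trays: the small tray, the inspection kit, gets the eye loupe and one pair of tweezers; the large tray, the iron-service kit, gets the tin of spare tips, the precision screwdriver and the other pair of tweezers. Lay each thing right down in the nest cut for it: loupe and tin upright in the round nests, tweezers flat in the shorter slots, screwdriver in the long slot. Leave the brush and the reel of desoldering braid where they lie.

Things in the scene. Friction and masses are not known exactly. Their poses are not given: they have to be found in the camera images.
- small_tray: Small fixed black foam-lined tray, 144x164 mm (x,y); rim 18, foam 16, yellow nest floors 6 mm above its underside. Origin: centre of underside; y along the slot, slot on the -x side. Centres (x,y) in mm: tweezers slot 32x138 at (-30,0), finger trough across it x -62..2, |y|<27, as deep; round loupe nest, diameter 50, at (37,46).
- large_tray: Large fixed black foam-lined tray, 184x202 mm (x,y); rim 18, foam 16, yellow nest floors 6 mm above its underside. Origin: centre of underside; y along the slots, slots on the -x side. Centres (x,y) in mm: long screwdriver slot 30x176 at (-52,0); tweezers slot 32x138 at (-4,0); finger troughs, as deep: x -82..28, |y|<27 and x -82..-20, |y|<55; round tin nest, diameter 60, at (50,62).
- tweezers_steel: Bright steel tweezers, 122 mm long, 16 mm wide at the ribbed waist in the middle, tapering to both ends, 8 mm thick, lying flat; 18 g. Origin: underside at the waist; y along the length, z up. Take at the waist, fingers closing along x. Either pair may go to either kit, either way round.
- tweezers_black: Black tweezers of the same shape, 122 mm long, 16 mm wide at the ribbed waist in the middle, tapering to both ends, 8 mm thick, lying flat; 18 g. Origin: underside at the waist; y along the length, z up. Take at the waist, fingers closing along x. Either pair may go to either kit, either way round.
- screwdriver: Slim precision screwdriver, red handle, thin steel blade, 159 mm long, 13 mm across, lying flat; 30 g. Origin: bottom of its middle; y along it towards the handle end, z up. Handle (12 wide, 13 mm high) from y -3 to +79 mm, blade from -80 to -3 mm at half height. Balances at y = +35 mm: take it there, fingers closing along x. May lie either way round in its slot.
- loupe: Black eye loupe, an upright cylinder 34 mm in diameter and 30 mm high with an open-looking glass top; 30 g. Origin: centre of the underside, z up.
- tip_tin: Small pale round screw tin holding spare soldering tips: body 42 mm in diameter up to 16 mm, lid 44 mm in diameter from 16 to 26 mm, standing upright; 50 g. Origin: centre of the underside, z up.
- esd_brush: Black flat brush, 23 x 148 x 8 mm, plain handle with bristles at one end, lying flat: not part of a kit, must stay where it lies. Origin: bottom of its middle, y along its length.
- braid_reel: Flat blue bobbin of copper desoldering braid with a short braid tail, 40 mm in diameter, 10 mm high, 67 mm long with its tail, lying flat: not part of a kit, must stay where it lies. Origin: on the underside, 13 mm from the bobbin's centre towards the tail (the bobbin's centre is at y = +13 mm).
Not all that is in view belongs to the job. What is shaped like the loupe but turquoise or yellow is not meant.

How it is judged:
By the outcome, as a careful person would: the job done as asked, in the order asked, and still so for the second after the job is handed in, with the robot touching nothing.
It also fails if it takes over 138 s, if anything falls off the work surface, if the arm or the gripper's body presses on something with over 40 N, if the wrist force passes 120 N, or if a joint passes its speed limit or range.

## Working session

There is one attempt and no reset: what is moved stays moved. The work goes in short steps, Python scripts to look and compute and a shell command to move; the robot and the scene stay as the last step left them, time stands still between calls to the robot, and variables do not carry over. Pictures are saved under pics/ and viewed, at most 14 in all, crops included, and the job is handed in when it is done.

```bash
ls; mkdir -p pics; cat > h.py <<'E'
import numpy as np,cv2,pickle
from scipy.spatial.transform import Rotation as R
from rig import monitor,capture,calibration,workorder
def snap(name,tag):
    s=monitor.read_state(); im,d=capture(name); c=calibration(name)
    if name=='wrist':
        T=np.eye(4);T[:3,:3]=R.from_rotvec(s['ee_rot']).as_matrix();T[:3,3]=s['eef_pos'];W=T@np.array(c['hand_eye'])
    else: W=np.array(c['world_from_camera'])
    pickle.dump((im,d,c,W),open(tag+'.pkl','wb')); cv2.imwrite(f'pics/{tag}.png',im[:,:,::-1]); return im,d,c,W
def load(tag): return pickle.load(open(tag+'.pkl','rb'))
def px(S,u,v,z=None):
    im,d,c,W=S; r=np.array([(u-c['cx'])/c['fx'],(v-c['cy'])/c['fy'],1.])
    if z is None: return W[:3,:3]@(r*d[int(v),int(u)])+W[:3,3]
    k=W[:3,:3]@r; return W[:3,3]+k*(z-W[2,3])/k[2]
def ortho(S,x0,x1,y0,y1,z,s,fn):
    # rectified view at height z; s px per m; column: y decreasing, row: x decreasing (up = +x, left=+y)
    im,d,c,W=S; h=int((x1-x0)*s);w=int((y1-y0)*s)
    V,U=np.mgrid[:h,:w]; P=np.stack([x1-V/s,y1-U/s,np.full(V.shape,z),np.ones(V.shape)],-1)@np.linalg.inv(W).T
    o=cv2.remap(im,(P[...,0]/P[...,2]*c['fx']+c['cx']).astype('f4'),(P[...,1]/P[...,2]*c['fy']+c['cy']).astype('f4'),cv2.INTER_LINEAR)
    cv2.imwrite(fn,o[:,:,::-1]); return o
def st():
    s=monitor.read_state(); print(s['time_s'],np.round(s['eef_pos'],4),np.round(s['ee_rot'],3),s['gripper_width'],np.round(s['joint_pos'],3))
def go(x,y,z,yaw=None):
    """print linear(cm)/twist to reach TCP x,y,z with closing line (tool y) along world direction yaw (deg, mod 180)"""
    s=monitor.read_state(); M=R.from_rotvec(s['ee_rot']).as_matrix()
    print('lin',np.round(M.T@(np.array([x,y,z])-s['eef_pos'])*100,2))
    if yaw is not None:
        for a in (np.radians(yaw),np.radians(yaw+180)):
            Y=np.array([np.cos(a),np.sin(a),0]);Z=np.array([0,0,-1.]);G=np.stack([np.cross(Y,Z),Y,Z],1)
            print('twist',np.round(R.from_matrix(M.T@G).as_rotvec(),3))
    st()
E
python3 - <<'E'
from h import *
snap('top','top');snap('scene','scene')
S=load('top');print(S[3],S[2]['fx']);st()
for u,v in((20,20),(320,200),(620,20),(20,380),(620,380)):print(px(S,u,v),px(S,u,v,0))
E
```

```text
pics
[[ 0.01819678 -0.99277987  0.11856224  0.31388712]
 [-0.99971888 -0.01626355  0.01725291  0.00994631]
 [-0.0152001  -0.11884286 -0.99279672  1.32813573]
 [ 0.          0.          0.          1.        ]] 490.1576240546128
0.1 [ 0.2196 -0.558   0.1911] [-3.085 -0.585 -0.   ] 0.08534907501543831 [-1.414  0.105  0.097  1.564 -0.     1.353]
[0.90231598 0.81431564 0.10216712] [0.95135319 0.88134843 0.        ]
[0.44571897 0.01064708 0.00158936] [0.44587692 0.01064792 0.        ]
[ 0.92128131 -0.76475132  0.09823149] [ 0.96979341 -0.82662581  0.        ]
[-0.2462405   1.23715557 -0.75577632] [-0.04309796  0.79208127  0.        ]
[ 0.16273789 -0.35666512  0.70553186] [-0.00854372 -0.77210751  0.        ]
```

View pics/top.png

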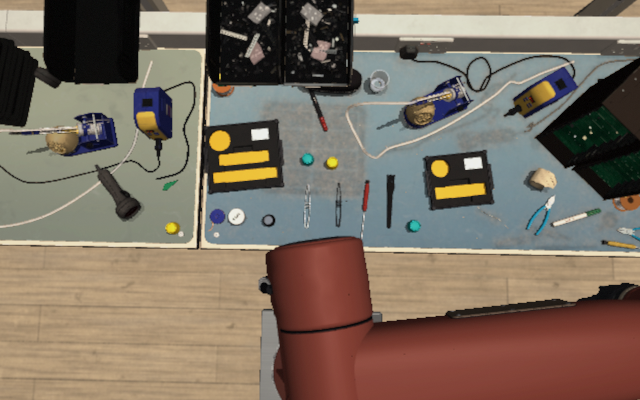

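View pics/scene.png

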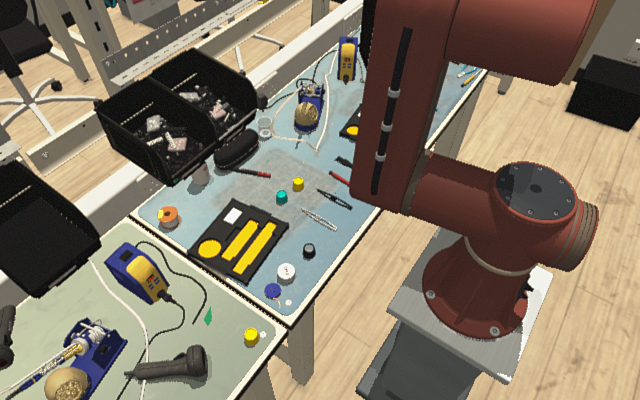

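The top view shows the large tray at (245,155), small tray (459,180), steel tweezers (308,205), black tweezers (339,204), screwdriver (365,209), brush (390,201), loupe (268,220), tin (237,216) and reel (217,216). I'll rectify and enlarge it.

```bash
python3 - <<'E'
from h import *
S=load('top')
o=ortho(S,.34,.66,-.46,.34,0.01,1000,'pics/ortho.png')
for n,(u,v) in dict(loupe=(268,220),tin=(237,216),steel=(308,205),blk=(339,204),drv=(365,195),LT=(283,188),LT2=(205,123),ST=(491,205)).items():print(n,px(S,u,v),px(S,u,v,.01))
E
```

```text
loupe [0.38750989 0.1479995  0.02650736] [0.38844358 0.1497503  0.01      ]
tin [0.39676728 0.23110852 0.02591507] [0.3977802  0.23381145 0.01      ]
steel [0.43127842 0.04294355 0.00442876] [0.43078434 0.04280467 0.01      ]
blk [ 4.35855532e-01 -4.11693345e-02 -4.14095777e-04] [ 0.43489946 -0.04076865  0.01      ]
drv [ 0.46041728 -0.11060055  0.01055082] [ 0.46047853 -0.11065094  0.01      ]
LT [0.47659917 0.11194558 0.00438545] [0.47590905 0.11151296 0.01      ]
LT2 [0.65560357 0.33396238 0.00116852] [0.65332931 0.33180592 0.01      ]
ST [ 0.43993195 -0.451605    0.00081712] [ 0.43905993 -0.44841182  0.01      ]
```

View pics/ortho.png

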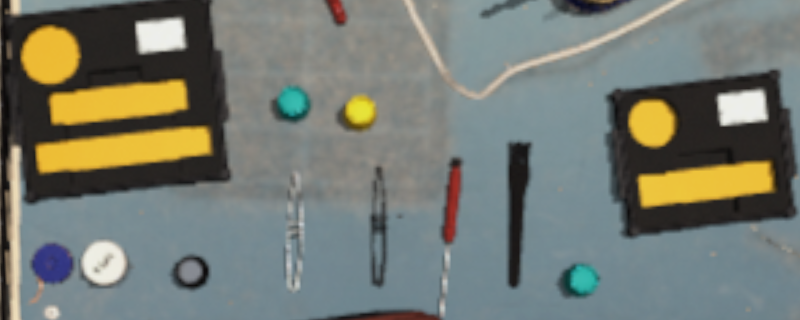

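Ortho (1 mm/px, x = .66−v/1000, y = .34−u/1000) shows: reel (53,262), tin (103,263), loupe (191,271), steel tweezers (295,232), black tweezers (379,226), screwdriver handle (454,200), brush (517,214). Both trays are turned by about 5°. Next I fit the nests and move the wrist camera over the row.

```bash
cat >> h.py <<'E'
def blobs(S,x0,x1,y0,y1,z,mask,s=1000,amin=300):
    o=ortho(S,x0,x1,y0,y1,z,s,'pics/_t.png'); m=mask(o.astype(int)).astype('u1')
    for c in cv2.findContours(m,cv2.RETR_EXTERNAL,cv2.CHAIN_APPROX_NONE)[0]:
        if cv2.contourArea(c)<amin: continue
        (u,v),(w,h),a=cv2.minAreaRect(c); b=cv2.boxPoints(((u,v),(w,h),a)); e=max((b[1]-b[0],b[2]-b[1]),key=np.linalg.norm)
        print('x %.4f y %.4f'%(x1-v/s,y1-u/s),'size',round(w/s*1000),round(h/s*1000),'axis yaw %.1f'%(np.degrees(np.arctan2(-e[0],-e[1]))%180))
E
python3 - <<'E'
from h import *
S=load('top')
print('yellow');blobs(S,.40,.66,-.46,.335,.006,lambda o:(o[...,0]>170)&(o[...,1]>120)&(o[...,2]<110))
print('red');blobs(S,.40,.55,-.2,.0,.006,lambda o:(o[...,0]>110)&(o[...,1]<60))
go(.42,.02,.30,0)
E
```

```text
yellow
x 0.4767 y -0.3662 size 32 132 axis yaw 97.0
x 0.5110 y 0.2177 size 30 174 axis yaw 96.5
x 0.5375 y -0.3120 size 45 44 axis yaw 0.0
x 0.5515 y -0.0205 size 27 29 axis yaw 90.0
x 0.5587 y 0.2225 size 32 136 axis yaw 96.6
x 0.6060 y 0.2910 size 56 56 axis yaw 90.0
red
x 0.4561 y -0.1126 size 9 73 axis yaw 174.8
lin [ 39.81 -46.46 -10.83]
twist [-1.000e-03 -1.000e-03 -1.196e+00]
twist [-1.000e-03  1.000e-03  1.946e+00]
0.1 [ 0.2196 -0.558   0.1911] [-3.085 -0.585 -0.   ] 0.08534907501543831 [-1.414  0.105  0.097  1.564 -0.     1.353]
```

```bash
python3 - <<'E'
from h import *
go(.46,-.25,.30,90);print(np.round(calibration('wrist')['hand_eye'],3),calibration('wrist')['fx'])
E
```

```text
lin [ 33.65 -19.87 -10.86]
twist [ 0.000e+00 -2.000e-03 -2.767e+00]
twist [-0.001 -0.     0.375]
0.1 [ 0.2196 -0.558   0.1911] [-3.085 -0.585 -0.   ] 0.08534907501543831 [-1.414  0.105  0.097  1.564 -0.     1.353]
[[-0.001 -0.953 -0.304  0.076]
 [ 1.    -0.001 -0.     0.   ]
 [ 0.    -0.304  0.953 -0.183]
 [ 0.     0.     0.     1.   ]] 356.97449752087414
```

```bash
python3 -m inch '[{"linear":[8,-4,-10.9],"twist":[0,0,-0.18],"gripper":-1},{"linear":[17,-9,-10.9],"twist":[0,0,-0.36],"gripper":-0.6},{"linear":[26,-14,-10.9],"twist":[0,0,-0.54],"gripper":-0.6},{"linear":[33.6,-19.9,-10.9],"twist":[0,0,-0.72],"gripper":-0.6},{"linear":[33.6,-19.9,-10.9],"twist":[0,0,-0.9],"gripper":-0.6},{"linear":[33.6,-19.9,-10.9],"twist":[0,0,-1.08],"gripper":-0.6},{"linear":[33.6,-19.9,-10.9],"twist":[0,0,-1.26],"gripper":-0.6},{"linear":[33.6,-19.9,-10.9],"twist":[0,0,-1.44],"gripper":-0.6},{"linear":[33.6,-19.9,-10.9],"twist":[0,0,-1.62],"gripper":-0.6},{"linear":[33.6,-19.9,-10.9],"twist":[0,0,-1.8],"gripper":-0.6}]'; python3 -c "
from h import *
go(.42,.05,.28,90)"
```

```text
time_s: 1.35
eef_pos: [0.4595, -0.2498, 0.3004]
ee_rot: [-1.451, -2.786, -0.0]
ft_force: [-0.6, 0.3, 0.1]
gripper_width: 0.0688
gripper_force: 0.0
lin [26.83 13.95  2.06]
twist [ 0.    -0.001 -0.96 ]
twist [-1.000e-03 -0.000e+00  2.181e+00]
1.35 [ 0.4595 -0.2498  0.3004] [-1.451 -2.786 -0.   ] 0.06882930209766769 [-0.748 -0.073  0.118  1.763 -0.     0.212]
```

```bash
python3 -m inch '[{"linear":[6,3,1],"twist":[0,0,-0.18],"gripper":-0.6},{"linear":[11,6,2],"twist":[0,0,-0.36],"gripper":-0.6},{"linear":[16.5,9,2],"twist":[0,0,-0.54],"gripper":-0.6},{"linear":[22,12,2],"twist":[0,0,-0.72],"gripper":-0.6},{"linear":[26.8,14,2],"twist":[0,0,-0.9],"gripper":-0.6},{"linear":[26.8,14,2],"twist":[0,0,-0.96],"gripper":-0.6},{"linear":[26.8,14,2],"twist":[0,0,-0.96],"gripper":-0.6}]'; python3 -c "
from h import *
S=snap('wrist','w1');st()
print(px(S,20,200,0),px(S,320,200,0),px(S,620,200,0),px(S,320,390,0),px(S,320,10,0))
ortho(S,.33,.52,-.15,.25,.008,2000,'pics/o1.png')"
```

```text
time_s: 2.22
eef_pos: [0.4223, 0.0504, 0.2806]
ee_rot: [-0.009, -3.141, 0.0]
ft_force: [0.2, 0.1, -1.0]
gripper_width: 0.0685
gripper_force: 0.0
2.275 [0.4224 0.0499 0.2806] [-0.013 -3.141  0.   ] 0.06843031234827315 [-0.192 -0.381 -0.183  1.769 -0.    -0.184]
[ 0.48788741 -0.36753299  0.        ] [0.49067651 0.04151914 0.        ] [0.49346576 0.450595   0.        ] [0.81817371 0.03779752 0.        ] [0.25816143 0.04416141 0.        ]
```

View pics/o1.png

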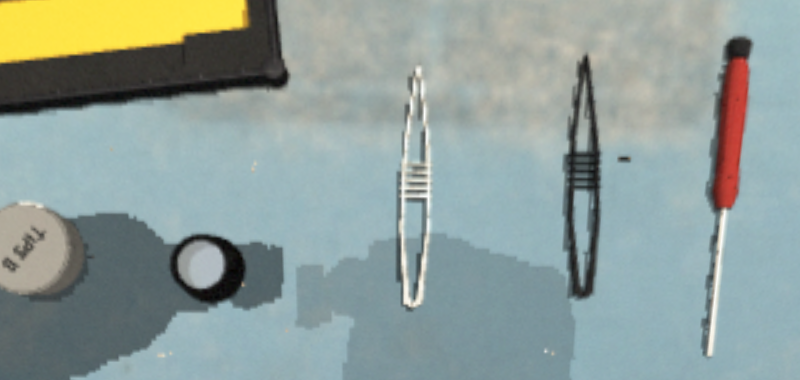

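Ortho (2 px/mm) shows steel waist (416,182) → (.428,.0425), black waist (583,171) → (.4335,−.042), driver from handle (740,40) to tip (709,355), with the take point at (.456,−.116) and axis yaw −5.6°. Lengths 121 and 158 mm match. The loupe is near (.387,.145), so I take that first.

```bash
python3 -m inch '[{"linear":[2,5,4],"twist":[0,0,0],"gripper":-0.6},{"linear":[3.5,9.5,8],"twist":[0,0,0],"gripper":-0.6},{"linear":[3.5,9.5,13],"twist":[0,0,0],"gripper":-0.6},{"linear":[3.5,9.5,18],"twist":[0,0,0],"gripper":-0.6},{"linear":[3.5,9.5,19],"twist":[0,0,0],"gripper":-0.6},{"linear":[3.5,9.5,19],"twist":[0,0,0],"gripper":-0.6}]'; python3 -c "
from h import *
S=snap('wrist','w2')
ortho(S,.35,.42,.09,.20,.03,5000,'pics/o2.png');go(.387,.145,.012,90)"
```

```text
time_s: 3.02
eef_pos: [0.3885, 0.1446, 0.0916]
ee_rot: [-0.014, -3.142, 0.0]
ft_force: [-0.3, -0.6, 1.2]
gripper_width: 0.0687
gripper_force: 0.0
lin [0.24 0.03 8.06]
twist [-0.     0.002 -0.008]
twist [3.000e-03 0.000e+00 3.133e+00]
3.075 [0.3892 0.1447 0.0926] [ 0.013  3.14  -0.   ] 0.06846600954614045 [ 0.039 -0.489 -0.607  1.451 -0.     0.047]
```

View pics/o2.png

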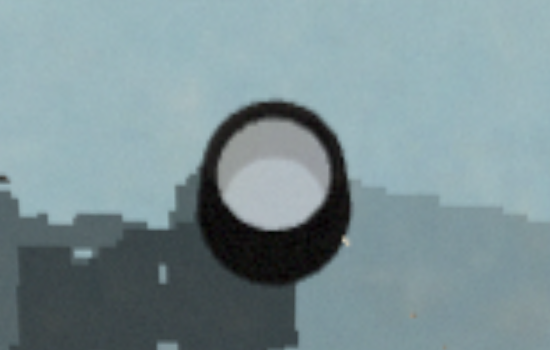

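Loupe top is centred at (274,175) → (.385,.145). Descend and grip.

```bash
python3 -m inch '[{"linear":[0.4,0,3],"twist":[0,0,0],"gripper":-0.6},{"linear":[0.4,0,6],"twist":[0,0,0],"gripper":-0.6},{"linear":[0.4,0,8],"twist":[0,0,0],"gripper":-0.6},{"linear":[0.4,0,8],"twist":[0,0,0],"gripper":-0.2},{"linear":[0.4,0,8],"twist":[0,0,0],"gripper":1},{"linear":[0.4,0,8],"twist":[0,0,0],"gripper":1},{"linear":[0.4,0,8],"twist":[0,0,0],"gripper":1},{"linear":[0.4,0,8],"twist":[0,0,0],"gripper":1}]'; python3 -c "
from h import *
go(.537,-.312,.019,6.5)"
```

```text
time_s: 4.08
eef_pos: [0.3844, 0.1452, 0.0111]
ee_rot: [0.011, 3.141, -0.0]
ft_force: [-0.2, 0.2, 0.6]
gripper_width: -0.0001
gripper_force: 0.0
lin [-15.57 -45.61  -0.78]
twist [0.    0.    1.451]
twist [-0.     0.    -1.691]
4.075 [0.3844 0.1452 0.0111] [ 0.011  3.141 -0.   ] -0.0001482918385180607 [ 0.04  -0.47  -0.743  1.298 -0.     0.047]
```

The grip shut on nothing, so I look.

```bash
python3 -c "
from h import *
S=snap('wrist','w3');snap('top','t3')"
```

```text
(no output)
```

View pics/w3.png

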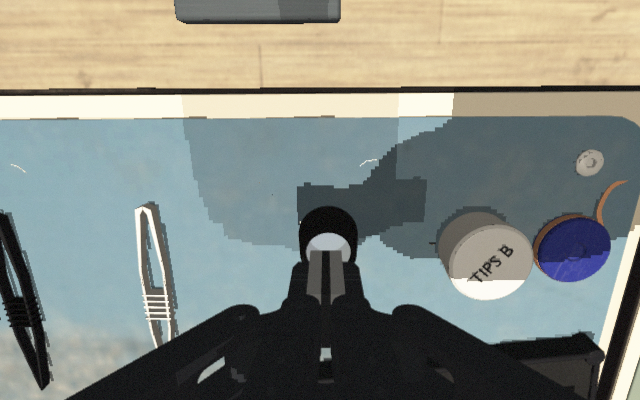

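```bash
python3 -c "
from h import *
S=load('w3')
for u,v in((328,209),(303,240),(354,240),(328,245),(328,300),(325,258),(150,300),(490,260),(575,245),(200,180)):print(u,v,px(S,u,v).round(4), px(S,u,v,.03).round(4))
S=load('w2');d=S[1];W=S[3]
# loupe top edge pixels in w2
import itertools
Z=[px(S,u,v) for u in range(150,500,3) for v in range(20,390,3) if S[1][v,u]>0]
Z=np.array(Z);m=(Z[:,2]>.024)&(Z[:,2]<.036)&(abs(Z[:,0]-.385)<.04)&(abs(Z[:,1]-.145)<.04)
print(Z[m].min(0),Z[m].max(0),np.median(Z[m],0),m.sum())
print(px(S,500,350))
S=load('t3');Z=np.array([px(S,u,v) for u in range(255,285) for v in range(205,235)]);m=(Z[:,2]>.02)&(Z[:,2]<.04);print(Z[m].round(3)[:12],m.sum())
"
```

```text
328 209 [0.3695 0.1456 0.0076] [0.3617 0.1455 0.03  ]
303 240 [0.3787 0.1328 0.0286] [0.378  0.1329 0.03  ]
354 240 [0.3797 0.1587 0.0268] [0.3782 0.1584 0.03  ]
328 245 [0.3813 0.1454 0.029 ] [0.3809 0.1454 0.03  ]
328 300 [0.3736 0.145  0.0894] [0.4128 0.1452 0.03  ]
325 258 [0.3711 0.144  0.0633] [0.3881 0.1438 0.03  ]
150 300 [0.425  0.0395 0.0101] [0.412  0.0509 0.03  ]
490 260 [0.3908 0.2289 0.0282] [0.3899 0.228  0.03  ]
575 245 [0.3909 0.2843 0.0107] [0.3818 0.2696 0.03  ]
200 180 [0.3537 0.075  0.0028] [0.3467 0.0849 0.03  ]
[0.37052689 0.13165973 0.0245777 ] [0.39902972 0.15986824 0.03140331] [0.38526472 0.14476281 0.02776069] 148
[0.38087573 0.19324019 0.1908123 ]
[] 0
```

```bash
python3 -c "
from h import *
S=load('w3')
for v in range(228,345,6):
  print(v,[(px(S,u,v)*1000).round(0).astype(int).tolist()+S[0][v,u].tolist() for u in (312,325,337)])
im=S[0][195:335,240:410];cv2.imwrite('pics/c3.png',cv2.resize(im[:,:,::-1],None,fx=4.5,fy=4.2,interpolation=cv2.INTER_CUBIC))
"
```

```text
228 [[373, 137, 26, 18, 15, 15], [372, 144, 29, 13, 20, 18], [372, 150, 29, 15, 16, 14]]
234 [[375, 137, 30, 18, 19, 17], [376, 144, 27, 176, 189, 193], [376, 150, 28, 112, 118, 120]]
240 [[379, 137, 27, 177, 188, 195], [379, 144, 27, 176, 185, 190], [379, 150, 28, 178, 188, 190]]
246 [[383, 137, 27, 153, 158, 161], [382, 144, 29, 179, 189, 191], [383, 150, 28, 178, 186, 190]]
252 [[371, 138, 57, 85, 83, 79], [371, 144, 58, 21, 21, 15], [371, 149, 58, 87, 85, 83]]
258 [[371, 139, 64, 85, 84, 81], [371, 144, 63, 17, 18, 25], [371, 149, 63, 87, 86, 82]]
264 [[371, 139, 68, 86, 85, 80], [372, 144, 67, 23, 22, 20], [372, 149, 68, 83, 86, 81]]
270 [[372, 139, 72, 87, 85, 82], [371, 144, 73, 18, 22, 22], [371, 149, 73, 88, 85, 83]]
276 [[371, 139, 79, 83, 84, 79], [372, 144, 77, 25, 19, 22], [371, 148, 78, 79, 80, 75]]
282 [[372, 139, 81, 85, 86, 81], [372, 144, 81, 25, 22, 25], [372, 148, 81, 83, 80, 79]]
288 [[371, 139, 86, 87, 87, 84], [371, 144, 86, 23, 22, 19], [371, 148, 85, 83, 84, 79]]
294 [[371, 140, 90, 95, 93, 90], [372, 144, 89, 26, 22, 19], [372, 148, 89, 95, 94, 89]]
300 [[371, 140, 94, 17, 24, 24], [374, 144, 88, 27, 24, 30], [370, 148, 95, 26, 26, 23]]
306 [[371, 140, 97, 23, 26, 26], [376, 144, 90, 22, 23, 24], [371, 148, 97, 23, 21, 25]]
312 [[370, 140, 101, 19, 20, 23], [379, 144, 88, 26, 25, 29], [370, 148, 101, 12, 19, 12]]
318 [[370, 140, 104, 21, 23, 21], [381, 144, 89, 24, 21, 23], [371, 148, 103, 22, 24, 26]]
324 [[370, 140, 107, 23, 20, 22], [384, 144, 88, 30, 27, 30], [371, 148, 106, 22, 25, 25]]
330 [[370, 140, 110, 14, 15, 21], [386, 144, 89, 29, 27, 29], [371, 147, 109, 19, 22, 22]]
336 [[371, 140, 111, 23, 24, 24], [389, 144, 89, 25, 24, 26], [371, 147, 110, 19, 20, 23]]
342 [[369, 141, 115, 21, 20, 22], [391, 144, 89, 27, 25, 24], [374, 147, 110, 18, 20, 18]]
```

View pics/c3.png

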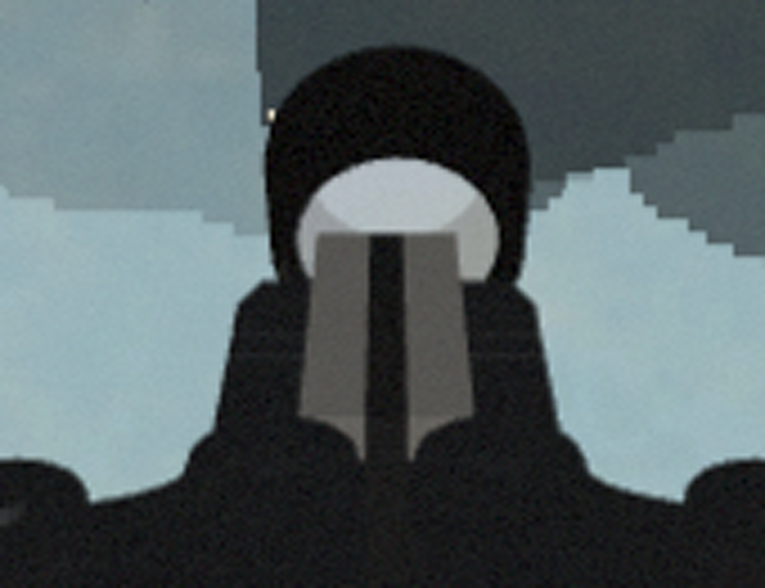

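The crop shows the shut finger ends at (385,232) in the crop. By depth they sit at z ≈ .056 m above an unmoved loupe, while the reported TCP z is .011. So the real tips are about 45 mm above the reported TCP, and I'll use true tip z = reported + .045. Lateral agreement is good. I open, go 43 mm lower and grip.

```bash
python3 -m inch '[{"linear":[0,0,0],"twist":[0,0,0],"gripper":-0.6},{"linear":[0,0,0],"twist":[0,0,0],"gripper":-0.6},{"linear":[0,0,0],"twist":[0,0,0],"gripper":-0.6},{"linear":[0,0,0],"twist":[0,0,0],"gripper":-0.6},{"linear":[0,0,1.5],"twist":[0,0,0],"gripper":-0.6},{"linear":[0,0,3],"twist":[0,0,0],"gripper":-0.6},{"linear":[0,0,3.8],"twist":[0,0,0],"gripper":-0.6},{"linear":[0,0,4.2],"twist":[0,0,0],"gripper":-0.6},{"linear":[0,0,4.2],"twist":[0,0,0],"gripper":-0.6}]' && python3 -m inch '[{"linear":[0,0,0],"twist":[0,0,0],"gripper":0},{"linear":[0,0,0],"twist":[0,0,0],"gripper":1},{"linear":[0,0,0],"twist":[0,0,0],"gripper":1},{"linear":[0,0,0],"twist":[0,0,0],"gripper":1},{"linear":[0,0,0],"twist":[0,0,0],"gripper":1}]'; python3 -c "
from h import *
go(.49,-.1,.1,90);st();snap('wrist','w4')"
```

```text
time_s: 5.3
eef_pos: [0.384, 0.1451, -0.0314]
ee_rot: [-0.011, -3.141, 0.0]
ft_force: [-0.0, -0.2, 0.3]
gripper_width: 0.068
gripper_force: 0.0
time_s: 5.92
eef_pos: [0.3849, 0.1452, -0.0305]
ee_rot: [0.011, 3.14, -0.0]
ft_force: [-0.8, 0.2, 6.4]
gripper_width: 0.0319
gripper_force: 59.6
lin [-10.7  -24.45 -13.03]
twist [-0.     0.001 -0.007]
twist [2.000e-03 0.000e+00 3.135e+00]
5.925 [ 0.3849  0.1452 -0.0305] [ 0.011  3.14  -0.   ] 0.03192322418771733 [ 0.04  -0.433 -0.793  1.21  -0.     0.047]
5.925 [ 0.3849  0.1452 -0.0305] [ 0.011  3.14  -0.   ] 0.03192322418771733 [ 0.04  -0.433 -0.793  1.21  -0.     0.047]
```

View pics/w4.png

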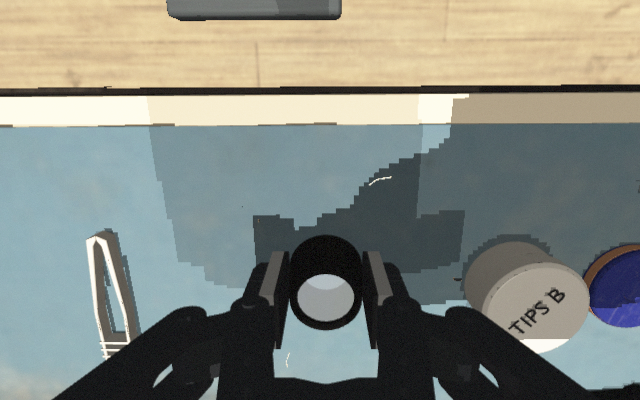

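Loupe held (59.6 N, width .032). I lift it and carry it over the small tray.

```bash
python3 -m inch '[{"linear":[0,0,-4],"twist":[0,0,0],"gripper":1},{"linear":[-2,-4,-9],"twist":[0,0,0.1],"gripper":1},{"linear":[-4,-9,-13],"twist":[0,0,0.28],"gripper":1},{"linear":[-6,-15,-13],"twist":[0,0,0.46],"gripper":1},{"linear":[-8,-20,-13],"twist":[0,0,0.64],"gripper":1},{"linear":[-10,-25,-13],"twist":[0,0,0.82],"gripper":1},{"linear":[-12,-30,-13],"twist":[0,0,1.0],"gripper":1},{"linear":[-14,-36,-13],"twist":[0,0,1.18],"gripper":1},{"linear":[-15,-41,-13],"twist":[0,0,1.36],"gripper":1},{"linear":[-15.2,-45.7,-13],"twist":[0,0,1.45],"gripper":1}]' && python3 -m inch '[{"linear":[0,0,0],"twist":[0,0,0],"gripper":1},{"linear":[0,0,0],"twist":[0,0,0],"gripper":1}]'; python3 - <<'E'
from h import *
S=snap('wrist','w5')
blobs(S,.40,.62,-.48,-.22,.006,lambda o:(o[...,0]>150)&(o[...,1]>110)&(o[...,2]<110))
ortho(S,.40,.62,-.48,-.22,.006,2500,'pics/o5.png')
go(.5375,-.312,-.025,6.5)
E
```

```text
time_s: 7.22
eef_pos: [0.5332, -0.3147, 0.0982]
ee_rot: [-2.096, -2.339, -0.0]
ft_force: [1.1, -0.5, -0.3]
gripper_width: 0.0321
gripper_force: 59.5
time_s: 7.48
eef_pos: [0.5328, -0.3124, 0.0984]
ee_rot: [-2.09, -2.344, -0.0]
ft_force: [-0.4, 0.2, -0.2]
gripper_width: 0.0323
gripper_force: 59.6
x 0.4735 y -0.3623 size 33 119 axis yaw 96.9
x 0.5352 y -0.3157 size 46 48 axis yaw 167.0
lin [-0.07  0.45 12.36]
twist [-0.    -0.001  0.002]
twist [ 1.00e-03 -0.00e+00 -3.14e+00]
7.525 [ 0.533  -0.3119  0.0986] [-2.09  -2.345 -0.   ] 0.03191356169219255 [-0.741  0.161 -0.011  1.4    0.     0.715]
```

View pics/o5.png

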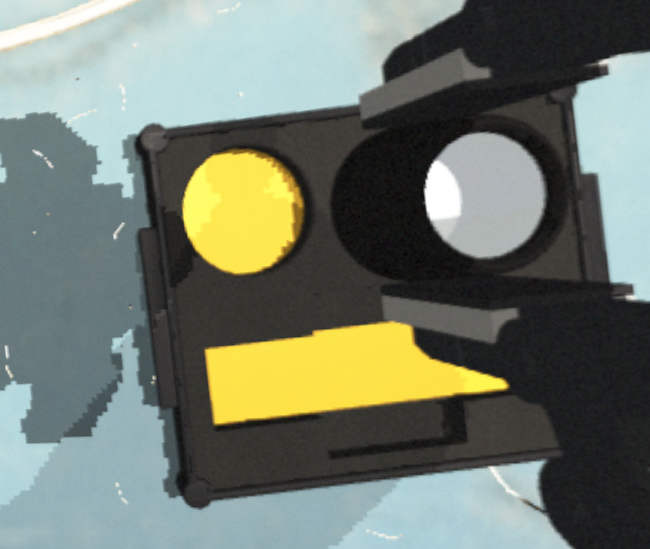

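The nest shows at (243,211) → (.5356,−.3155), so I use (.536,−.3145). Descend, release, retreat.

```bash
python3 -m inch '[{"linear":[-0.3,0.3,4],"twist":[0,0,0],"gripper":1},{"linear":[-0.3,0.3,8],"twist":[0,0,0],"gripper":1},{"linear":[-0.3,0.3,10],"twist":[0,0,0],"gripper":1},{"linear":[-0.3,0.3,11.2],"twist":[0,0,0],"gripper":1},{"linear":[-0.3,0.3,12],"twist":[0,0,0],"gripper":1},{"linear":[-0.3,0.3,12.2],"twist":[0,0,0],"gripper":1},{"linear":[-0.3,0.3,12.2],"twist":[0,0,0],"gripper":1}]' && python3 -m inch '[{"linear":[0,0,0],"twist":[0,0,0],"gripper":-0.2},{"linear":[0,0,0],"twist":[0,0,0],"gripper":-0.2},{"linear":[0,0,0],"twist":[0,0,0],"gripper":-0.2},{"linear":[0,0,-3],"twist":[0,0,0],"gripper":-0.2},{"linear":[0,0,-9],"twist":[0,0,0],"gripper":-0.2},{"linear":[0,0,-13],"twist":[0,0,0],"gripper":-0.2},{"linear":[0,0,-13],"twist":[0,0,0],"gripper":-0.2}]'; python3 - <<'E'
from h import *
S=snap('wrist','w6')
Z=np.array([px(S,u,v) for u in range(220,420,2) for v in range(100,390,2) if S[1][v,u]>0]);m=(Z[:,2]>.031)&(Z[:,2]<.04)&(abs(Z[:,0]-.536)<.03)&(abs(Z[:,1]+.315)<.03)
m2=(Z[:,2]>.025)&(Z[:,2]<.04)&(abs(Z[:,0]-.536)<.03)&(abs(Z[:,1]+.315)<.03)
print(m.sum(),Z[m].min(0),Z[m].max(0),np.median(Z[m2],0))
go(.428,.0425,0.05,89)
E
```

```text
time_s: 8.4
eef_pos: [0.5368, -0.3159, -0.0224]
ee_rot: [2.091, 2.344, -0.0]
ft_force: [0.9, 1.1, -1.5]
gripper_width: 0.0319
gripper_force: 59.5
time_s: 9.28
eef_pos: [0.5383, -0.3172, 0.1112]
ee_rot: [2.087, 2.339, -0.0]
ft_force: [0.4, 0.3, -0.4]
gripper_width: 0.0511
gripper_force: 0.0
289 [ 0.52037692 -0.33407266  0.03104779] [ 0.54949246 -0.30527988  0.03804041] [ 0.53504846 -0.31830593  0.0337026 ]
lin [36.91 -6.79  5.75]
twist [-0.     0.004 -1.439]
twist [0.004 0.    1.702]
9.325 [ 0.5373 -0.3163  0.1085] [ 2.089  2.342 -0.   ] 0.05122987581026194 [-0.741  0.171  0.019  1.415 -0.     0.715]
```

Loupe top now reads .034, against .028 on the table, so it is 6 mm higher and seated at nest depth. Steel tweezers next.

```bash
python3 -m inch '[{"linear":[4,-1,0],"twist":[0,0,-0.18],"gripper":0},{"linear":[8,-2,0],"twist":[0,0,-0.36],"gripper":0},{"linear":[13,-3,0],"twist":[0,0,-0.54],"gripper":0},{"linear":[17,-3,0],"twist":[0,0,-0.72],"gripper":0},{"linear":[21,-4,1],"twist":[0,0,-0.9],"gripper":0},{"linear":[26,-5,2],"twist":[0,0,-1.08],"gripper":0},{"linear":[30,-6,3],"twist":[0,0,-1.26],"gripper":0},{"linear":[35,-6.8,5],"twist":[0,0,-1.44],"gripper":0},{"linear":[36.9,-6.8,5.7],"twist":[0,0,-1.44],"gripper":0},{"linear":[36.9,-6.8,5.7],"twist":[0,0,-1.44],"gripper":0}]' ; python3 - <<'E'
from h import *
S=snap('wrist','w7')
ortho(S,.34,.50,-.0,.10,.008,4000,'pics/o7.png')
go(.428,.0425,-.043,89)
E
```

```text
time_s: 10.58
eef_pos: [0.4252, 0.0447, 0.0478]
ee_rot: [-0.023, -3.138, -0.001]
ft_force: [0.2, -0.5, -0.6]
gripper_width: 0.0427
gripper_force: 0.0
lin [-0.23 -0.12  9.15]
twist [ 0.    -0.002  0.002]
twist [ 3.00e-03  0.00e+00 -3.14e+00]
10.625 [0.4259 0.0437 0.0486] [-0.025 -3.14  -0.   ] 0.04248949805270802 [-0.205 -0.423 -0.639  1.357 -0.    -0.189]
```

View pics/o7.png

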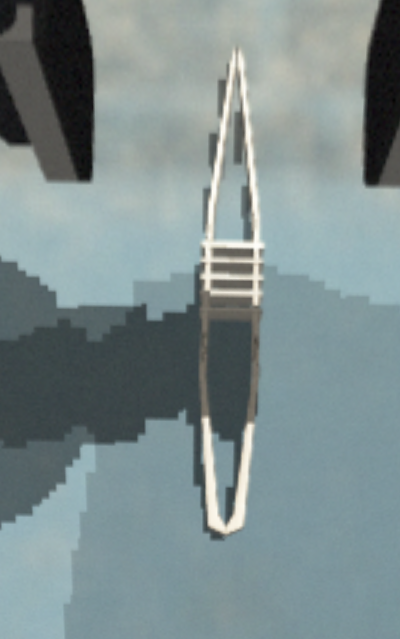

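Waist at (232,282) and ends at (238,48) and (226,537) give (.428,.042), confirming the position. Grip.

```bash
python3 -m inch '[{"linear":[-0.2,-0.2,5],"twist":[0,0,0],"gripper":0},{"linear":[-0.2,-0.2,7.5],"twist":[0,0,0],"gripper":0},{"linear":[-0.2,-0.2,8.6],"twist":[0,0,0],"gripper":0},{"linear":[-0.2,-0.2,9.1],"twist":[0,0,0],"gripper":0},{"linear":[-0.2,-0.2,9.1],"twist":[0,0,0],"gripper":0},{"linear":[-0.2,-0.2,9.1],"twist":[0,0,0],"gripper":1},{"linear":[-0.2,-0.2,9.1],"twist":[0,0,0],"gripper":1},{"linear":[-0.2,-0.2,9.1],"twist":[0,0,0],"gripper":1},{"linear":[-0.2,-0.2,9.1],"twist":[0,0,0],"gripper":1}]' ; python3 - <<'E'
from h import *
snap('wrist','w8')
go(.475,-.3632,.06,6.7)
E
```

```text
time_s: 11.75
eef_pos: [0.4308, 0.041, -0.039]
ee_rot: [0.026, 3.138, -0.001]
ft_force: [-0.2, 1.0, 11.2]
gripper_width: 0.0118
gripper_force: 60.5
lin [ -5.13 -40.35  -9.85]
twist [0.002 0.004 1.437]
twist [-0.004  0.002 -1.704]
11.8 [ 0.4308  0.041  -0.039 ] [ 2.600e-02  3.138e+00 -1.000e-03] 0.011862923223169045 [-0.209 -0.345 -0.743  1.17   0.    -0.193]
```

Steel tweezers gripped (60 N). The tips touched the table at reported z ≈ −.039, which is my reference. Carry to the small tray slot (.4745,−.369).

```bash
python3 -m inch '[{"linear":[0,0,-3],"twist":[0,0,0],"gripper":1},{"linear":[0,-3,-8],"twist":[0,0,0.1],"gripper":1},{"linear":[-1,-8,-9.8],"twist":[0,0,0.28],"gripper":1},{"linear":[-2,-13,-9.8],"twist":[0,0,0.46],"gripper":1},{"linear":[-2.6,-18,-9.8],"twist":[0,0,0.64],"gripper":1},{"linear":[-3.2,-23,-9.8],"twist":[0,0,0.82],"gripper":1},{"linear":[-4,-28,-9.8],"twist":[0,0,1.0],"gripper":1},{"linear":[-4.5,-33,-9.8],"twist":[0,0,1.18],"gripper":1},{"linear":[-5,-38,-9.8],"twist":[0,0,1.36],"gripper":1},{"linear":[-5.1,-41.2,-9.8],"twist":[0,0,1.437],"gripper":1}]' && python3 -m inch '[{"linear":[0,0,0],"twist":[0,0,0],"gripper":1},{"linear":[0,0,0],"twist":[0,0,0],"gripper":1}]'; python3 - <<'E'
from h import *
S=snap('wrist','w9')
go(.4748,-.3718,-.031,6.7)
E
```

```text
time_s: 13.05
eef_pos: [0.473, -0.3741, 0.0574]
ee_rot: [2.093, 2.341, -0.001]
ft_force: [0.3, 0.5, -0.7]
gripper_width: 0.0116
gripper_force: 58.8
time_s: 13.3
eef_pos: [0.4729, -0.371, 0.0571]
ee_rot: [-2.086, -2.349, -0.0]
ft_force: [0.3, 0.7, -0.9]
gripper_width: 0.0118
gripper_force: 58.8
lin [-0.14  0.16  8.81]
twist [ 0.    -0.     0.002]
twist [ 0.    0.   -3.14]
13.35 [ 0.4731 -0.3706  0.0571] [2.086 2.349 0.   ] 0.01171972865483835 [-0.882  0.125 -0.125  1.321  0.     0.57 ]
```

View pics/w9.png

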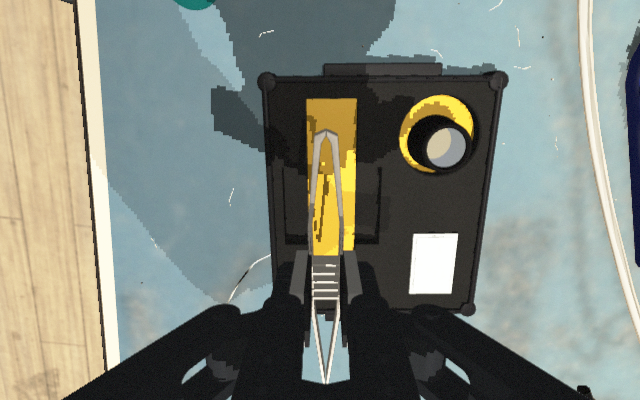

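The loupe sits in its nest at (440,140), and the tweezers are held straight at u≈326 with the slot centre line at u≈331. I'll compute the offset.

```bash
python3 - <<'E'
from h import *
S=load('w9');W=S[3];st()
a=px(S,306,100,.006);b=px(S,356,100,.006);c=px(S,306,240,.006);d=px(S,356,240,.006)
print(a,b,c,d)
T=np.eye(4);s=monitor.read_state();M=R.from_rotvec(s['ee_rot']).as_matrix()
for n,p in dict(a=a,b=b,c=c,d=d,t1=px(S,325,130,.11),t2=px(S,324,385,.11),w=px(S,326,290,.11)).items(): print(n,(M.T@(p-s['eef_pos'])*1000).round(1),p.round(4))
E
```

```text
13.35 [ 0.4731 -0.3706  0.0571] [2.086 2.349 0.   ] 0.01171972865483835 [-0.882  0.125 -0.125  1.321  0.     0.57 ]
[ 0.45069632 -0.30461604  0.006     ] [ 0.482091   -0.30091966  0.006     ] [ 0.46038801 -0.40049454  0.006     ] [ 0.4958509  -0.39631862  0.006     ]
a [ 68.2 -14.4  51.1] [ 0.4507 -0.3046  0.006 ]
b [68.1 17.2 51.1] [ 0.4821 -0.3009  0.006 ]
c [-28.2 -16.1  51.1] [ 0.4604 -0.4005  0.006 ]
d [-28.2  19.6  51.1] [ 0.4959 -0.3963  0.006 ]
t1 [ 61.5  -2.3 -52.9] [ 0.4635 -0.3098  0.11  ]
t2 [-54.   -2.9 -52.9] [ 0.4765 -0.4246  0.11  ]
w [ -4.3  -2.  -52.9] [ 0.4716 -0.3751  0.11  ]
```

```bash
python3 -m inch '[{"linear":[-0.3,0.3,4],"twist":[0,0,0],"gripper":1},{"linear":[-0.3,0.3,6.5],"twist":[0,0,0],"gripper":1},{"linear":[-0.3,0.3,8],"twist":[0,0,0],"gripper":1},{"linear":[-0.3,0.3,8.7],"twist":[0,0,0],"gripper":1},{"linear":[-0.3,0.3,8.8],"twist":[0,0,0],"gripper":1},{"linear":[-0.3,0.3,8.8],"twist":[0,0,0],"gripper":1}]' && python3 -m inch '[{"linear":[0,0,0],"twist":[0,0,0],"gripper":0.4},{"linear":[0,0,0],"twist":[0,0,0],"gripper":0.4},{"linear":[0,0,0],"twist":[0,0,0],"gripper":0.4},{"linear":[0,0,-2],"twist":[0,0,0],"gripper":0.4},{"linear":[0,0,-5],"twist":[0,0,0],"gripper":0.4},{"linear":[0,0,-10],"twist":[0,0,0],"gripper":0},{"linear":[0,0,-14],"twist":[0,0,0],"gripper":-0.6},{"linear":[0,0,-14],"twist":[0,0,0],"gripper":-0.6},{"linear":[0,0,-14],"twist":[0,0,0],"gripper":-0.6}]'; python3 - <<'E'
from h import *
S=snap('wrist','w10')
im,d=S[:2]; p=np.array([px(S,u,v) for v in range(60,390,2) for u in range(240,420,2) if d[v,u]>0 and np.ptp(im[v,u].astype(int))<25 and im[v,u].min()>120])
m=(p[:,2]<.03)&(abs(p[:,0]-.475)<.022)
print(m.sum(),p[m].min(0),p[m].max(0),np.percentile(p[m],[10,50,90],axis=0).round(4))
go(.392,.231,.06,0)
E
```

```text
time_s: 14.1
eef_pos: [0.4767, -0.3746, -0.0302]
ee_rot: [2.087, 2.347, -0.0]
ft_force: [0.7, -0.7, -0.7]
gripper_width: 0.0119
gripper_force: 58.8
time_s: 15.22
eef_pos: [0.4762, -0.3741, 0.1092]
ee_rot: [2.088, 2.347, -0.0]
ft_force: [-0.1, 0.8, -0.0]
gripper_width: 0.0684
gripper_force: 0.0
160 [ 0.45405365 -0.58009989  0.00202378] [ 0.49593264 -0.31517717  0.01736542] [[ 0.4655 -0.5515  0.0032]
 [ 0.4751 -0.3697  0.0152]
 [ 0.4823 -0.3248  0.0163]]
lin [61.03 -1.27  4.88]
twist [-0.001 -0.001  0.117]
twist [ 1.000e-03 -1.000e-03 -3.025e+00]
15.275 [ 0.4759 -0.3737  0.1083] [-2.087 -2.347 -0.   ] 0.0684154225276115 [-0.882  0.121 -0.036  1.415 -0.     0.572]
```

View pics/w10.png

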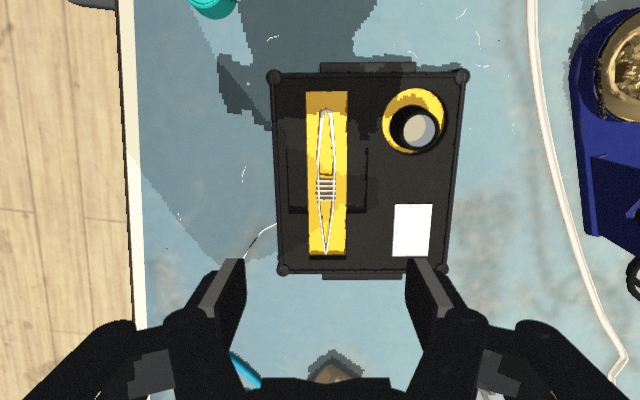

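Picture shows steel tweezers flat in the slot (327,185) and the loupe in its nest (415,122). Small kit done. Now the tin, with fingers closing along world x to spare the reel.

```bash
python3 -m inch '[{"linear":[6,0,0],"twist":[0,0,0.05],"gripper":-0.6},{"linear":[12,0,0],"twist":[0,0,0.117],"gripper":-0.6},{"linear":[18,0,0],"twist":[0,0,0.117],"gripper":-0.6},{"linear":[24,-0.4,0],"twist":[0,0,0.117],"gripper":-0.6},{"linear":[30,-0.6,0],"twist":[0,0,0.117],"gripper":-0.6},{"linear":[36,-0.8,0],"twist":[0,0,0.117],"gripper":-0.6},{"linear":[43,-1,0],"twist":[0,0,0.117],"gripper":-0.6},{"linear":[49,-1.2,0],"twist":[0,0,0.117],"gripper":-0.6},{"linear":[55,-1.2,0],"twist":[0,0,0.117],"gripper":-0.6},{"linear":[61,-1.2,1],"twist":[0,0,0.117],"gripper":-0.6}]' && python3 -m inch '[{"linear":[0,0,3],"twist":[0,0,0],"gripper":-0.6},{"linear":[0,0,3],"twist":[0,0,0],"gripper":-0.6}]'; python3 - <<'E'
from h import *
S=snap('wrist','w11')
im,d=S[:2]; p=np.array([px(S,u,v) for v in range(0,400,2) for u in range(0,640,2) if d[v,u]>0])
m=(p[:,2]<.033)&(p[:,2]>.021)&(abs(p[:,0]-.393)<.035)&(abs(p[:,1]-.23)<.035)
print(m.sum(),p[m].min(0),p[m].max(0),np.median(p[m],0))
ortho(S,.34,.45,.17,.32,.026,4000,'pics/o11.png')
go(.393,.230,-.029,0)
E
```

```text
time_s: 16.52
eef_pos: [0.3924, 0.2315, 0.0985]
ee_rot: [2.221, 2.221, 0.0]
ft_force: [1.8, -0.3, 0.9]
gripper_width: 0.0684
gripper_force: 0.0
time_s: 16.77
eef_pos: [0.3903, 0.2295, 0.0659]
ee_rot: [-2.217, -2.221, 0.008]
ft_force: [-0.4, 0.1, 0.6]
gripper_width: 0.0682
gripper_force: 0.0
851 [0.37261709 0.20896969 0.02134095] [0.41620425 0.25337567 0.02927904] [0.39384058 0.23249946 0.02685511]
lin [0.1  0.16 9.66]
twist [-0.003  0.001  0.   ]
twist [-2.000e-03 -5.000e-03 -3.141e+00]
16.825 [0.3917 0.2291 0.0676] [-2.22  -2.221  0.005] 0.06852887082095853 [ 0.24  -0.339 -0.539  1.374 -0.     1.81 ]
```

View pics/o11.png

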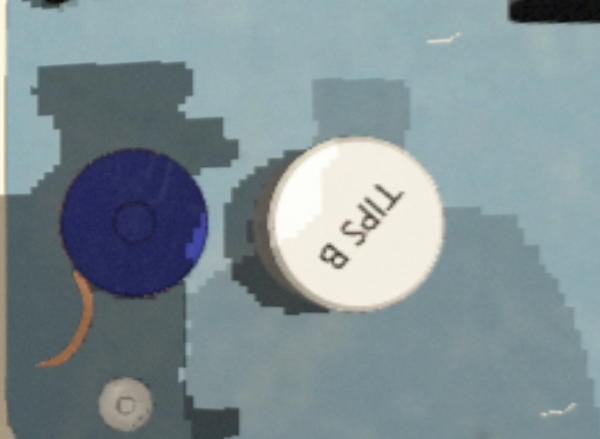

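Lid centre at (356,224) → (.394,.231), diameter 43.5 mm. Grip.

```bash
python3 -m inch '[{"linear":[0.2,0.2,4],"twist":[0,0,0],"gripper":-0.6},{"linear":[0.2,0.2,7],"twist":[0,0,0],"gripper":-0.6},{"linear":[0.2,0.2,8.8],"twist":[0,0,0],"gripper":-0.6},{"linear":[0.2,0.2,9.6],"twist":[0,0,0],"gripper":-0.6},{"linear":[0.2,0.2,9.6],"twist":[0,0,0],"gripper":-0.6},{"linear":[0.2,0.2,9.6],"twist":[0,0,0],"gripper":1},{"linear":[0.2,0.2,9.6],"twist":[0,0,0],"gripper":1},{"linear":[0.2,0.2,9.6],"twist":[0,0,0],"gripper":1},{"linear":[0.2,0.2,9.6],"twist":[0,0,0],"gripper":1}]' && python3 -m inch '[{"linear":[0,0,-4],"twist":[0,0,0],"gripper":1},{"linear":[0,0,-9],"twist":[0,0,0],"gripper":1},{"linear":[0,0,-12],"twist":[0,0,0],"gripper":1},{"linear":[0,0,-12],"twist":[0,0,0],"gripper":1}]'; python3 - <<'E'
from h import *
go(.604,.288,.09,0)
E
```

```text
time_s: 17.95
eef_pos: [0.3963, 0.2318, -0.0255]
ee_rot: [2.22, 2.221, 0.003]
ft_force: [-1.6, -0.4, 6.8]
gripper_width: 0.042
gripper_force: 59.9
time_s: 18.45
eef_pos: [0.3972, 0.2321, 0.0961]
ee_rot: [2.219, 2.22, 0.007]
ft_force: [0.7, -0.0, -1.0]
gripper_width: 0.0415
gripper_force: 61.0
lin [ 5.59 20.68  0.73]
twist [ 0.005 -0.001  0.   ]
twist [ 2.000e-03  8.000e-03 -3.141e+00]
18.45 [0.3972 0.2321 0.0961] [2.219 2.22  0.007] 0.041535684840732195 [ 0.243 -0.34  -0.488  1.417 -0.     1.814]
```

```bash
python3 -m inch '[{"linear":[2,6,0],"twist":[0,0,0],"gripper":1},{"linear":[4,10,0],"twist":[0,0,0],"gripper":1},{"linear":[4.5,14,0],"twist":[0,0,0],"gripper":1},{"linear":[4.5,14,0],"twist":[0,0,0],"gripper":1}]'; python3 - <<'E'
from h import *
S=load('top')
for u in (215,245,275,300,340):print(u,[px(S,u,v).round(3).tolist() for v in (75,80,84,88,94)])
S=snap('wrist','w12')
blobs(S,.46,.66,.1,.34,.006,lambda o:(o[...,0]>140)&(o[...,1]>100)&(o[...,2]<110))
ortho(S,.46,.68,.1,.34,.006,2500,'pics/o12.png')
go(.604,.288,.06,0)
E
```

```text
time_s: 18.95
eef_pos: [0.5361, 0.2762, 0.0904]
ee_rot: [-2.221, -2.22, 0.004]
ft_force: [-0.3, 0.4, -0.8]
gripper_width: 0.042
gripper_force: 61.2
215 [[0.722, 0.267, 0.2], [0.709, 0.266, 0.203], [0.701, 0.266, 0.198], [0.745, 0.302, 0.037], [0.739, 0.309, 0.001]]
245 [[0.737, 0.201, 0.161], [0.726, 0.201, 0.158], [0.701, 0.194, 0.199], [0.758, 0.226, 0.001], [0.741, 0.226, -0.002]]
275 [[0.738, 0.127, 0.163], [0.727, 0.127, 0.156], [0.701, 0.122, 0.201], [0.759, 0.142, -0.0], [0.742, 0.142, -0.002]]
300 [[0.736, 0.065, 0.169], [0.728, 0.065, 0.156], [0.703, 0.063, 0.198], [0.758, 0.072, 0.005], [0.743, 0.071, -0.001]]
340 [[0.74, -0.034, 0.161], [0.729, -0.034, 0.156], [0.705, -0.033, 0.198], [0.744, -0.038, 0.052], [0.743, -0.04, 0.002]]
x 0.5029 y 0.2610 size 30 76 axis yaw 96.3
x 0.5152 y 0.1474 size 29 43 axis yaw 96.7
x 0.5522 y 0.2534 size 32 63 axis yaw 97.1
x 0.5671 y 0.1569 size 38 20 axis yaw 40.6
x 0.6035 y 0.2855 size 57 57 axis yaw 90.0
lin [1.18 6.92 3.08]
twist [-0.003  0.001 -0.   ]
twist [1.000e-03 4.000e-03 3.141e+00]
19.0 [0.5348 0.2762 0.091 ] [-2.221 -2.22   0.004] 0.042112591676078184 [ 0.26   0.119 -0.07   1.385 -0.     1.831]
```

View pics/o12.png

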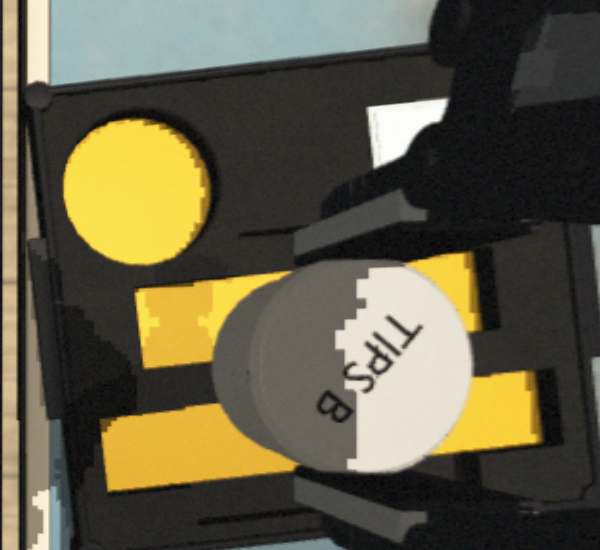

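Nest at (138,192) → (.6035,.2855). The bins start at x≈.70, so the gripper clears them. Place the tin.

```bash
python3 -m inch '[{"linear":[0.5,4,0],"twist":[0,0,0],"gripper":1},{"linear":[1,6.9,2],"twist":[0,0,0],"gripper":1},{"linear":[1,6.9,6],"twist":[0,0,0],"gripper":1},{"linear":[1,6.9,8.5],"twist":[0,0,0],"gripper":1},{"linear":[1,6.9,10],"twist":[0,0,0],"gripper":1},{"linear":[1,6.9,10.8],"twist":[0,0,0],"gripper":1},{"linear":[1,6.9,10.9],"twist":[0,0,0],"gripper":1},{"linear":[1,6.9,10.9],"twist":[0,0,0],"gripper":1}]' && python3 -m inch '[{"linear":[0,0,0],"twist":[0,0,0],"gripper":-0.4},{"linear":[0,0,0],"twist":[0,0,0],"gripper":-0.4},{"linear":[0,0,0],"twist":[0,0,0],"gripper":-0.4},{"linear":[0,0,-3],"twist":[0,0,0],"gripper":-0.4},{"linear":[0,-2,-9],"twist":[0,0,0],"gripper":-0.4},{"linear":[0,-8,-13],"twist":[0,0,0],"gripper":0},{"linear":[0,-8,-13],"twist":[0,0,0],"gripper":0}]'; python3 - <<'E'
from h import *
S=snap('wrist','w13')
d=S[1]; p=np.array([px(S,u,v) for v in range(0,400,2) for u in range(0,640,2) if d[v,u]>0])
m=(p[:,2]<.04)&(p[:,2]>.022)&(abs(p[:,0]-.6035)<.035)&(abs(p[:,1]-.2855)<.035)
print(m.sum(),p[m].min(0),p[m].max(0),np.median(p[m],0))
go(.456,-.116,.06,84.4)
E
```

```text
time_s: 20.0
eef_pos: [0.6048, 0.2867, -0.0149]
ee_rot: [2.221, 2.221, 0.002]
ft_force: [1.3, -0.1, -0.0]
gripper_width: 0.0418
gripper_force: 61.3
time_s: 20.88
eef_pos: [0.5238, 0.2874, 0.1176]
ee_rot: [2.219, 2.221, 0.006]
ft_force: [0.5, 0.2, -0.2]
gripper_width: 0.0426
gripper_force: 0.0
637 [0.58055375 0.26447774 0.02324347] [0.62503379 0.30844768 0.03471846] [0.60169463 0.28809844 0.03273234]
lin [-40.32  -6.83   5.6 ]
twist [ 0.003  0.002 -1.472]
twist [ 0.002 -0.003  1.67 ]
20.925 [0.5237 0.2872 0.1166] [2.219 2.221 0.005] 0.04288736305715116 [ 0.283  0.089 -0.054  1.423 -0.     1.853]
```

Tin top reads .0327, 6 mm above its table reading, so it is seated. Now the screwdriver.

```bash
python3 -m inch '[{"linear":[-4,-0.7,0],"twist":[0,0,-0.18],"gripper":0.2},{"linear":[-9,-1.4,0],"twist":[0,0,-0.36],"gripper":0.2},{"linear":[-14,-2,0],"twist":[0,0,-0.54],"gripper":0.2},{"linear":[-19,-3,0],"twist":[0,0,-0.72],"gripper":0.2},{"linear":[-24,-4,1],"twist":[0,0,-0.9],"gripper":0.2},{"linear":[-29,-5,2],"twist":[0,0,-1.08],"gripper":0.2},{"linear":[-34,-6,4],"twist":[0,0,-1.26],"gripper":0.2},{"linear":[-39,-6.8,5.6],"twist":[0,0,-1.44],"gripper":0.2},{"linear":[-40.3,-6.8,5.6],"twist":[0,0,-1.472],"gripper":0.2},{"linear":[-40.3,-6.8,5.6],"twist":[0,0,-1.472],"gripper":0.2}]'; python3 - <<'E'
from h import *
S=snap('wrist','w14')
ortho(S,.33,.51,-.20,-.03,.008,3300,'pics/o14.png')
print('red');blobs(S,.40,.52,-.16,-.06,.0065,lambda o:(o[...,0]>100)&(o[...,1]<70)&(o[...,2]<70))
go(.456,-.116,-.037,84.4)
E
```

```text
time_s: 22.18
eef_pos: [0.4556, -0.1178, 0.0565]
ee_rot: [-0.16, -3.136, -0.001]
ft_force: [0.2, -0.6, -0.4]
gripper_width: 0.034
gripper_force: 0.0
red
x 0.4710 y -0.1170 size 42 12 axis yaw 0.0
lin [-0.02  0.08  9.4 ]
twist [ 0.001 -0.001 -0.004]
twist [-2.000e-03 -1.000e-03  3.137e+00]
22.225 [ 0.4559 -0.1169  0.057 ] [-1.600e-01 -3.136e+00 -1.000e-03] 0.0342214482398858 [-0.53  -0.28  -0.511  1.341  0.    -0.428]
```

View pics/o14.png

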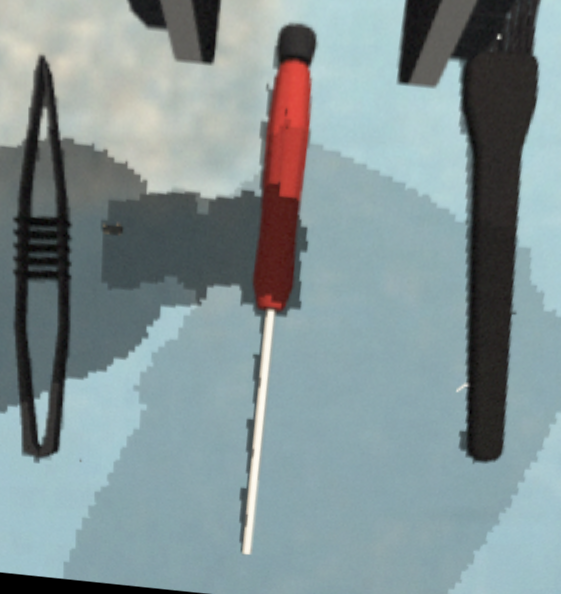

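Driver ends at (298,25) and (246,554) put the take point at (.457,−.116). Black tweezers waist at (43,248) → (.4335,−.0425). Grip the driver.

```bash
python3 -m inch '[{"linear":[-0.1,0.1,5],"twist":[0,0,0],"gripper":0.2},{"linear":[-0.1,0.1,7.5],"twist":[0,0,0],"gripper":0.2},{"linear":[-0.1,0.1,8.8],"twist":[0,0,0],"gripper":0.2},{"linear":[-0.1,0.1,9.3],"twist":[0,0,0],"gripper":0.2},{"linear":[-0.1,0.1,9.3],"twist":[0,0,0],"gripper":0.2},{"linear":[-0.1,0.1,9.3],"twist":[0,0,0],"gripper":1},{"linear":[-0.1,0.1,9.3],"twist":[0,0,0],"gripper":1},{"linear":[-0.1,0.1,9.3],"twist":[0,0,0],"gripper":1}]' && python3 -m inch '[{"linear":[0,0,0],"twist":[0,0,0],"gripper":1},{"linear":[0,0,-3],"twist":[0,0,0],"gripper":1},{"linear":[0,0,-7],"twist":[0,0,0],"gripper":1},{"linear":[0,0,-11],"twist":[0,0,0],"gripper":1},{"linear":[0,0,-11],"twist":[0,0,0],"gripper":1}]'; python3 - <<'E'
from h import *
go(.513,.178,.08,6.6)
E
```

```text
time_s: 23.22
eef_pos: [0.4581, -0.1161, -0.0339]
ee_rot: [0.155, 3.136, -0.001]
ft_force: [-1.5, 0.4, 4.9]
gripper_width: 0.0097
gripper_force: 59.7
time_s: 23.85
eef_pos: [0.4595, -0.1169, 0.0787]
ee_rot: [0.155, 3.132, -0.005]
ft_force: [0.6, -1.0, -0.7]
gripper_width: 0.0093
gripper_force: 59.0
lin [-2.41 29.88 -0.2 ]
twist [0.002 0.007 1.357]
twist [-0.007  0.002 -1.785]
23.85 [ 0.4595 -0.1169  0.0787] [ 0.155  3.132 -0.005] 0.009262236444720457 [-0.526 -0.289 -0.479  1.375 -0.    -0.427]
```

```bash
python3 -m inch '[{"linear":[0,4,0],"twist":[0,0,0.18],"gripper":1},{"linear":[-0.5,8,0],"twist":[0,0,0.36],"gripper":1},{"linear":[-1,12,0],"twist":[0,0,0.54],"gripper":1},{"linear":[-1.4,16,0],"twist":[0,0,0.72],"gripper":1},{"linear":[-1.8,20,0],"twist":[0,0,0.9],"gripper":1},{"linear":[-2.2,24,0],"twist":[0,0,1.08],"gripper":1},{"linear":[-2.4,28,0],"twist":[0,0,1.26],"gripper":1},{"linear":[-2.4,29.9,0],"twist":[0,0,1.36],"gripper":1},{"linear":[-2.4,29.9,0],"twist":[0,0,1.36],"gripper":1},{"linear":[-2.4,29.9,0],"twist":[0,0,1.36],"gripper":1}]'; python3 - <<'E'
from h import *
S=snap('wrist','w15')
go(.513,.178,-.027,6.6)
E
```

```text
time_s: 25.1
eef_pos: [0.5103, 0.179, 0.0744]
ee_rot: [-2.092, -2.344, 0.001]
ft_force: [0.2, -0.2, -0.4]
gripper_width: 0.0095
gripper_force: 59.0
lin [-0.1   0.25 10.15]
twist [-0.001  0.    -0.002]
twist [0.000e+00 1.000e-03 3.139e+00]
25.15 [0.5105 0.1788 0.0745] [-2.093e+00 -2.343e+00  1.000e-03] 0.009607819216353342 [ 0.095 -0.064 -0.286  1.35  -0.     1.553]
```

View pics/w15.png

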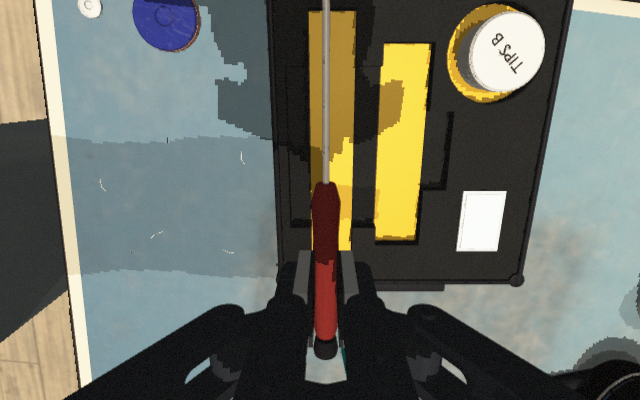

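The tin is in its nest at (500,55), and the driver is held straight over the long slot at u≈326 (slot centre u≈332). I check the slot ends numerically.

```bash
python3 - <<'E'
from h import *
S=load('w15');s=monitor.read_state();M=R.from_rotvec(s['ee_rot']).as_matrix()
for n,(u,v,z) in dict(e1=(309,12,.006),e2=(356,12,.006),m1=(312,240,.006),m2=(352,240,.006),ta=(383,43,.006),tb=(432,46,.006),tc=(375,240,.006),td=(417,241,.006),hend=(325,358,.118),blade0=(326,184,.118),blade1=(326,5,.118)).items():
  p=px(S,u,v,z);print(n,(M.T@(p-s['eef_pos'])*1000).round(1)[:2],p.round(4))
E
```

```text
e1 [121.8 -12.6] [0.4842 0.2984 0.006 ]
e2 [121.8  17.2] [0.5138 0.3017 0.006 ]
m1 [-35.4 -12.5] [0.502  0.1422 0.006 ]
m2 [-35.4  18.2] [0.5325 0.1457 0.006 ]
ta [103.7  35.1] [0.5337 0.2858 0.006 ]
tb [101.9  67. ] [0.5656 0.2876 0.006 ]
tc [-35.4  35.8] [0.55   0.1477 0.006 ]
td [-36.2  68.1] [0.5821 0.1505 0.006 ]
hend [-46.6  -2.4] [0.5134 0.1322 0.118 ]
blade0 [39.4 -1.9] [0.5041 0.2177 0.118 ]
blade1 [104.1  -2. ] [0.4968 0.282  0.118 ]
```

```bash
python3 -m inch '[{"linear":[0,0.35,4],"twist":[0,0,0],"gripper":1},{"linear":[0,0.35,7.5],"twist":[0,0,0],"gripper":1},{"linear":[0,0.35,9],"twist":[0,0,0],"gripper":1},{"linear":[0,0.35,9.8],"twist":[0,0,0],"gripper":1},{"linear":[0,0.35,10.1],"twist":[0,0,0],"gripper":1},{"linear":[0,0.35,10.1],"twist":[0,0,0],"gripper":1}]' && python3 -m inch '[{"linear":[0,0,0],"twist":[0,0,0],"gripper":0.5},{"linear":[0,0,0],"twist":[0,0,0],"gripper":0.5},{"linear":[0,0,0],"twist":[0,0,0],"gripper":0.5},{"linear":[0,0,-2],"twist":[0,0,0],"gripper":0.5},{"linear":[0,0,-5],"twist":[0,0,0],"gripper":0.5},{"linear":[0,0,-10],"twist":[0,0,0],"gripper":0.2},{"linear":[0,0,-13],"twist":[0,0,0],"gripper":0},{"linear":[0,0,-13],"twist":[0,0,0],"gripper":0}]'; python3 - <<'E'
from h import *
S=snap('wrist','w16')
go(.4335,-.0425,.05,89.6)
E
```

```text
time_s: 25.9
eef_pos: [0.5149, 0.18, -0.0252]
ee_rot: [2.093, 2.342, 0.001]
ft_force: [-0.2, -1.2, 0.2]
gripper_width: 0.009
gripper_force: 59.0
time_s: 26.9
eef_pos: [0.516, 0.1802, 0.1069]
ee_rot: [2.091, 2.34, 0.006]
ft_force: [0.4, 0.8, -0.6]
gripper_width: 0.0425
gripper_force: 0.0
lin [-21.21 -10.59   5.46]
twist [ 0.002  0.002 -1.452]
twist [ 0.002 -0.002  1.69 ]
26.95 [0.5149 0.1801 0.1048] [2.093e+00 2.341e+00 2.000e-03] 0.04236299999091501 [ 0.097 -0.064 -0.23   1.402 -0.     1.555]
```

View pics/w16.png

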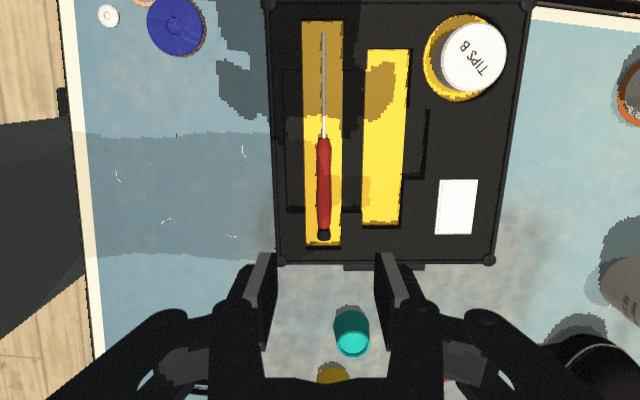

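Driver lies in the long slot (324,190). I have now viewed 17 pictures, over the 14 allowed, so I'll view no more and check by numbers only. Last item: black tweezers.

```bash
python3 -m inch '[{"linear":[-3,-1.5,0],"twist":[0,0,-0.18],"gripper":0},{"linear":[-6,-3,0],"twist":[0,0,-0.36],"gripper":0},{"linear":[-9,-4.5,0],"twist":[0,0,-0.54],"gripper":0},{"linear":[-12,-6,0],"twist":[0,0,-0.72],"gripper":0},{"linear":[-15,-7.5,1],"twist":[0,0,-0.9],"gripper":0},{"linear":[-18,-9,2],"twist":[0,0,-1.08],"gripper":0},{"linear":[-21.2,-10.6,4],"twist":[0,0,-1.26],"gripper":0},{"linear":[-21.2,-10.6,5.4],"twist":[0,0,-1.452],"gripper":0},{"linear":[-21.2,-10.6,5.4],"twist":[0,0,-1.452],"gripper":0},{"linear":[-21.2,-10.6,5.4],"twist":[0,0,-1.452],"gripper":0}]'; python3 - <<'E'
from h import *
go(.4335,-.0425,-.042,89.6)
E
```

```text
time_s: 28.2
eef_pos: [0.4323, -0.0422, 0.0498]
ee_rot: [-0.016, -3.141, -0.0]
ft_force: [0.1, -1.0, -0.1]
gripper_width: 0.0428
gripper_force: 0.0
lin [-0.12 -0.03  9.18]
twist [ 0.    -0.001 -0.003]
twist [-1.000e-03 -0.000e+00  3.138e+00]
28.2 [ 0.4323 -0.0422  0.0498] [-0.016 -3.141 -0.   ] 0.04277807345860006 [-0.4   -0.403 -0.622  1.353 -0.    -0.39 ]
```

```bash
python3 -m inch '[{"linear":[0,0,5],"twist":[0,0,0],"gripper":0},{"linear":[0,0,7.5],"twist":[0,0,0],"gripper":0},{"linear":[0,0,8.6],"twist":[0,0,0],"gripper":0},{"linear":[0,0,9.1],"twist":[0,0,0],"gripper":0},{"linear":[0,0,9.1],"twist":[0,0,0],"gripper":0},{"linear":[0,0,9.1],"twist":[0,0,0],"gripper":1},{"linear":[0,0,9.1],"twist":[0,0,0],"gripper":1},{"linear":[0,0,9.1],"twist":[0,0,0],"gripper":1},{"linear":[0,0,9.1],"twist":[0,0,0],"gripper":1}]' && python3 -m inch '[{"linear":[0,0,-3],"twist":[0,0,0],"gripper":1},{"linear":[0,0,-7],"twist":[0,0,0],"gripper":1},{"linear":[0,0,-11],"twist":[0,0,0],"gripper":1},{"linear":[0,0,-11],"twist":[0,0,0],"gripper":1}]'; python3 - <<'E'
from h import *
go(.558,.2165,.07,6.6)
E
```

```text
time_s: 29.32
eef_pos: [0.4342, -0.043, -0.039]
ee_rot: [0.011, 3.138, -0.001]
ft_force: [-0.8, 2.5, 9.9]
gripper_width: 0.012
gripper_force: 60.5
time_s: 29.82
eef_pos: [0.4351, -0.0436, 0.073]
ee_rot: [0.011, 3.135, -0.004]
ft_force: [-0.7, 0.1, -0.2]
gripper_width: 0.0118
gripper_force: 58.8
lin [-12.11  26.1    0.3 ]
twist [0.002 0.007 1.449]
twist [-0.007  0.002 -1.693]
29.825 [ 0.4351 -0.0436  0.073 ] [ 0.011  3.135 -0.004] 0.011785341612880265 [-0.401 -0.414 -0.588  1.39  -0.    -0.394]
```

```bash
python3 -m inch '[{"linear":[-1,3,0],"twist":[0,0,0.18],"gripper":1},{"linear":[-3,7,0],"twist":[0,0,0.36],"gripper":1},{"linear":[-5,11,0],"twist":[0,0,0.54],"gripper":1},{"linear":[-7,15,0],"twist":[0,0,0.72],"gripper":1},{"linear":[-9,19,0],"twist":[0,0,0.9],"gripper":1},{"linear":[-11,23,0],"twist":[0,0,1.08],"gripper":1},{"linear":[-12.3,26.2,0],"twist":[0,0,1.26],"gripper":1},{"linear":[-12.3,26.2,0],"twist":[0,0,1.44],"gripper":1},{"linear":[-12.3,26.2,0],"twist":[0,0,1.45],"gripper":1},{"linear":[-12.3,26.2,0],"twist":[0,0,1.45],"gripper":1}]'; python3 - <<'E'
from h import *
S=snap('wrist','w17');s=monitor.read_state();M=R.from_rotvec(s['ee_rot']).as_matrix()
# yellow and dark-thin-object columns on some rows
im=S[0].astype(int);Y=(im[...,0]>120)&(im[...,1]>85)&(im[...,2]<90)
for v in (40,70,100,130,160,190,220):
  r=np.where(Y[v,240:400])[0]+240; g=np.split(r,np.where(np.diff(r)>1)[0]+1); print(v,[(int(k[0]),int(k[-1])) for k in g if len(k)>2])
go(.5597,.2172,-.031,6.6)
E
```

```text
time_s: 31.08
eef_pos: [0.5571, 0.2183, 0.0686]
ee_rot: [-2.087, -2.348, 0.001]
ft_force: [0.5, -0.4, 0.4]
gripper_width: 0.0117
gripper_force: 58.8
40 []
70 [(240, 274), (386, 399)]
100 [(240, 252), (258, 275), (304, 350), (367, 374)]
130 [(240, 254), (259, 278), (305, 308), (314, 348), (370, 375)]
160 [(240, 255), (261, 280), (323, 331), (339, 350)]
190 [(240, 254), (265, 281), (305, 309), (316, 320), (323, 334), (341, 349)]
220 [(241, 252), (269, 282), (305, 307), (313, 318), (320, 338), (343, 349)]
lin [-0.13  0.24  9.98]
twist [-0.     0.     0.001]
twist [-0.   -0.   -3.14]
31.125 [0.5571 0.2182 0.0688] [ 2.088  2.347 -0.   ] 0.011979423804119474 [ 0.155  0.112 -0.117  1.341 -0.     1.609]
```

```bash
python3 -m inch '[{"linear":[-0.1,0.15,4],"twist":[0,0,0],"gripper":1},{"linear":[-0.1,0.15,7.5],"twist":[0,0,0],"gripper":1},{"linear":[-0.1,0.15,9],"twist":[0,0,0],"gripper":1},{"linear":[-0.1,0.15,9.8],"twist":[0,0,0],"gripper":1},{"linear":[-0.1,0.15,10],"twist":[0,0,0],"gripper":1},{"linear":[-0.1,0.15,10],"twist":[0,0,0],"gripper":1}]' && python3 -m inch '[{"linear":[0,0,0],"twist":[0,0,0],"gripper":0.4},{"linear":[0,0,0],"twist":[0,0,0],"gripper":0.4},{"linear":[0,0,0],"twist":[0,0,0],"gripper":0.4},{"linear":[0,0,-2],"twist":[0,0,0],"gripper":0.4},{"linear":[0,0,-5],"twist":[0,0,0],"gripper":0.4},{"linear":[0,0,-10],"twist":[0,0,0],"gripper":0.2},{"linear":[0,0,-13],"twist":[0,0,0],"gripper":0},{"linear":[0,0,-13],"twist":[0,0,0],"gripper":0}]'; python3 - <<'E'
from h import *
S=snap('wrist','w18')
im=S[0].astype(int);Y=(im[...,0]>120)&(im[...,1]>85)&(im[...,2]<90)
for v in range(60,270,12):
  r=np.where(Y[v,280:380])[0]+280; g=np.split(r,np.where(np.diff(r)>1)[0]+1); print(v,[(int(k[0]),int(k[-1])) for k in g if len(k)>1])
# heights in slot column band
p=np.array([[*px(S,u,v),im[v,u].max()] for v in range(60,270) for u in range(300,350) if S[1][v,u]>0]);k=(p[:,3]<70)&(abs(p[:,1]-.218)<.06)&(abs(p[:,0]-.558+.115*(p[:,1]-.218)/.993*1)<.012)
print(k.sum(),np.percentile(p[k,2],[5,50,95]))
print(np.percentile(p[(p[:,3]>150),2],[5,50,95]));st()
E
```

```text
time_s: 31.88
eef_pos: [0.5597, 0.2179, -0.03]
ee_rot: [2.09, 2.344, 0.002]
ft_force: [0.3, -0.5, -0.2]
gripper_width: 0.0119
gripper_force: 58.8
time_s: 32.88
eef_pos: [0.5612, 0.2182, 0.1037]
ee_rot: [2.088, 2.341, 0.008]
ft_force: [-0.4, -0.0, -0.1]
gripper_width: 0.0428
gripper_force: 0.0
60 []
72 [(371, 379)]
84 [(360, 368), (370, 371)]
96 [(355, 361)]
108 [(301, 339), (354, 357)]
120 [(300, 314), (319, 324), (329, 340), (356, 363)]
132 [(300, 314), (318, 326), (330, 339), (363, 376)]
144 [(301, 313), (317, 327), (331, 340)]
156 [(301, 312), (316, 329), (332, 341)]
168 [(301, 313), (316, 329), (332, 341)]
180 [(302, 312), (317, 328), (332, 341)]
192 [(302, 313), (333, 340)]
204 [(280, 281), (302, 314), (318, 327), (332, 340)]
216 [(280, 281), (302, 315), (319, 327), (331, 340)]
228 [(280, 282), (303, 317), (320, 326), (329, 339)]
240 [(280, 282), (303, 319), (322, 324), (328, 338)]
252 [(280, 281), (303, 321), (326, 339)]
264 [(280, 282)]
797 [0.00873798 0.01506247 0.01646307]
[0.00581005 0.00692139 0.00800966]
32.925 [0.5601 0.218  0.1014] [2.09  2.343 0.004] 0.04248452354068177 [ 0.154  0.104 -0.067  1.397 -0.     1.611]
```

The black tweezers show yellow floor on both sides along their full length, so they are in the slot, and the arm is clear. Hand in.

```bash
python3 -c "
from h import *
print(workorder.sign_off())"
```

```text
the job is handed in; nothing more can be done
None
```

Both kits are made up and handed in at about 33 s: loupe and steel tweezers in the small tray; tin, screwdriver and black tweezers in the large tray, all down in their nests by picture or depth, with the brush and reel never handled; note that I viewed 17 pictures, over the 14 allowed, and the first loupe grasp closed on air because the fingertips sit about 40–45 mm above the reported TCP.

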